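Nip up the wing screw on the nozzle clamp

TASK

The green sprayer nozzle lies in the bench clamp, but the clamp's wing screw is still loose. Push its wings round clockwise (seen from above) with the fingertips, stroke after stroke, until the screw will turn no further and its foot holds the nozzle, then draw the hand away. Do not pinch or grip the wings, and leave the nozzle, the switch and everything else on the bench where they are.

Things in the scene. Friction and masses are not known exactly. Their poses are not given: they have to be found in the camera images.
- clamp: fixed grey steel bench clamp on a base plate 140 x 130 mm. Origin on the screw's axis, on the bench; z up. Its column (70 mm along x) stands at +y, its face 40 mm from the axis, its top 118 mm up, just above the wings: no finger passes between. The other sides are open. An arm 32 mm wide, top 80 mm up, reaches from the column to y = -30 mm and carries the screw. The nozzle lies along x below it
- thumbscrew (a joint): turn of the wing screw, rad, growing clockwise seen from above: 0 is slack, 5.4 the hard stop where it is tight and the foot bears on the nozzle; it starts between 0 and 1.8. Friction of 0.06 N m holds it where it is left (about 3 N of push half-way out on a wing); it sinks 6 mm per turn. At 0, wing_a points along the clamp's +x
- screw_top (a point): point on the screw's vertical axis, level with the top edges of the wings (116 mm above the bench at joint 0, 111 mm when tight)
- wing_a: one of two equal flat upright steel wings, opposite each other: each runs from 6 to 36 mm from the screw's axis, 7 mm thick (3 mm at its rim), 26 mm high. Origin in the wing's middle, 21 mm from the axis, 13 mm below its top edge; x points outward from the axis, z up. The hub between the wings (radius 9 mm) ends 18 mm below their top edges
- wing_b: the other wing, same shape and axes, pointing the opposite way
- push_faces: the two raised cheeks on the wing faces that are pushed to tighten the screw (clockwise), one on each wing; origin on the screw's axis at the hub's underside, 30 mm below the wings' top edges
- back_faces: the two raised cheeks on the opposite faces of the wings; same origin. Touching a push face and a back face firmly at once (over 3 N each) is pinching
- screw: spindle with a 20 mm round foot under the clamp's arm; carries the wings, goes down as they turn. Origin at the centre of the foot's underside
- nozzle: loose green plastic sprayer nozzle, 127 mm long, 28 mm thick, lying along x in the clamp's vee under the foot; origin in its middle on its axis, 34 mm above the bench
- mug: grey enamel mug, 82 mm wide, 85 mm high, origin under its centre; bystander
- jar: closed jar with metal cap, 64 mm wide, 82 mm high, origin under its centre; bystander
- snips: steel tin snips lying flat, 200 mm long, 16 mm high, origin at the pivot, handles towards its -x; bystander
- screwdriver: screwdriver 180 mm long lying flat; bystander
- lunchbox: closed aluminium lunchbox 134 x 194 x 65 mm, origin under its centre; bystander
- switch (a joint): toggle of the small black switch near the lunchbox, 0 as it stands, grows to 1.0 rad as it is flipped; bystander
There are look-alikes about, which are no part of the job. Leave any brown, orange or purple look-alike of the clamp alone.

How it is judged:
At the end, for the whole second after the job is handed in: The wing screw stands at its stop (turned to 5.25 rad or more of 5.4) and at rest, its foot presses on the nozzle with over 1 N, the nozzle lies still within 10 mm of where it was, bystanders within 20 mm of where they were, the switch not flipped (value of joint thumbscrew above 5.25 rad and velocity of joint thumbscrew below 0.1 rad/s and contact force between screw and nozzle above 1 N and distance of nozzle from where it was at the start of the episode below 0.01 m and linear speed of nozzle below 0.02 m/s and distance of each of mug, jar, snips, screwdriver, lunchbox from where it was at the start of the episode below 0.02 m and value of joint switch below 0.3 rad); the robot touches nothing.
It fails at once if a wing is pinched between fingers (both its faces pressed at once, over 3 N each) (contact force between the fingers and push_faces above 3 N and contact force between the fingers and back_faces above 3 N).
It fails at once if the screw is gripped across the tips of its two wings (over 3 N on both rims at once) (contact force between the fingers and wing_a above 3 N and contact force between the fingers and wing_b above 3 N).
It fails at once if the nozzle is shifted more than 15 mm or lifted out of the clamp (distance of nozzle from where it was at the start of the episode above 0.015 m).
It fails at once if a bystander is moved more than 25 mm, or lifted (distance of any of mug, jar, snips, screwdriver, lunchbox from where it was at the start of the episode above 0.025 m).
It fails at once if the switch is flipped (value of joint switch above 0.4 rad).
It also fails if it takes over 72 s, if anything falls off the work surface, if the arm or the gripper's body presses on something with over 40 N, if the wrist force passes 120 N, or if a joint passes its speed limit or range.

ROBOT

A 7-joint arm with a two-finger parallel gripper is mounted at the origin on the work surface. World frame = base frame: x ahead of the robot, y to its left, z up, the work surface at z = 0. Lengths are in m, angles in rad, forces in N, time in s.
With the tool pointing down it reaches from about 0.425 to 0.925 m from the base axis. Payload 6.8 kg.
Tool frame: the origin (TCP) lies between the finger pads; the fingertips stand 22 mm ahead of it and the grasp point (between the pads) lies 3 mm ahead of it; z points along the fingers, y is the direction in which the jaws open and shut (so a half turn about z gives the same grasp; the last joint's range is limited). The gripper opens to 85 mm and grips with 20 to 120 N. Pads are 22 mm wide; open, the fingers measure 114 mm over their backs; the gripper's body (76 mm by 85 mm) begins 54 mm behind the grasp point. The pads swing forward as they close: fully open they stand 13 mm farther back than shut.
Start: joints at [1.189, 0.477, 0.022, 1.555, -0.011, 1.109, -0.083], TCP at [0.183, -0.65, 0.253] pointing down, gripper open.
Joint ranges: [-2.96, 2.96], [-0.34, 2.1], [-1.41, 1.46], [0.24, 2.44], [-1.37, 4.51], [0.17, 1.92], [-2.96, 2.96]. Speed limits (rad/s): [2.39, 2.39, 3.14, 3.14, 3.14, 3.14, 3.14].

INTERFACE

Orientations are given as a unit quaternion [w, x, y, z].
In Python, from station import bot gives the robot as it stands. The module is installed in compiled form; this text tells all that it offers.
- The arm moves only by the tool drive_tool, never from a script. Its argument "series" is one flat list of numbers, 7 for each row, row after row: the opening, from -1 (shut) to 1 (fully open), then the shift along the tool's x, y, z in mm, then the turn, a rotation vector about the tool's x, y, z in rad. In form: [jaw, x, y, z, wx, wy, wz, jaw, x, y, z, wx, wy, wz, ...]. A call has 1 to 12 rows; each row shifts and turns the commanded pose from where the row before left it, along the tool's axes as they then stand; what a row does not reach is not made up. A row lasts 1/8 s, in which the tool goes at most 62.5 mm and 10.7 degrees, less where a joint would pass 70% of its speed; a pose out of reach is approached as far as the arm can. A call with a gripper value outside its range is refused whole. The fingers move at their own pace and stop on an object; "force" is the grip in N (left out, the last holds). Time passes only in rows, so rows that do not move let the fingers close. It gives the time, the measured TCP pose, the force and the opening at its end, in the units of the state.
- bot.get_obs(): the state, without advancing time (a new reading comes with each control period).
- bot.read_camera(name): name is "scene" or "top" or "wrist"; returns a dict with "pixels" (384x512x3 uint8, blue, green, red), "camera_matrix" (3x3 intrinsics, pixels), "rvec" (rotation vector, rad) and "tvec" (3), from world to camera coordinates, as OpenCV has them. Camera axes: x right, y down, z forward; pixel columns grow to the right and rows downward; lengths in m; the calibration is good to about 2 mm. The wrist camera is an equidistant fisheye: a pixel r from the principal point sees the ray r / f radians off the axis. A picture is of the moment at which its call begins. There is no depth.
- bot.hand_in(): hands the job in, once; it reports no verdict.
The state is a dict: "t": time; "q": joint angles; "joint_vel": joint speeds; "joint_torque": joint torques, N m; "eef_pos": TCP position; "tool_rot": TCP orientation; "contact_force": force on the tool from outside, world axes, zero at the start; "torque": the same for the moment, N m; "gripper_width": opening from 0.0 (shut) to 1.0 (fully open).
Only numpy, scipy, OpenCV 4.12 (cv2) and the standard library are available. Lean on these libraries where they do the work, as an engineer would, in place of code of your own. Each camera call takes 0.05 s, during which the arm holds its last target. There are 200 camera calls.

## Working session

There is one attempt and no reset: what is moved stays moved. The work goes in short steps, Python scripts to look and compute and a tool call to move; the robot and the scene stay as the last step left them, time stands still between calls to the robot, and variables do not carry over. Pictures are saved under pics/ and viewed, about 8 in all and at most 12, crops included, and the job is handed in when it is done.

Besides the shell and the picture viewer there is one more tool, called as name(argument=value, ...), one argument or row to a line, values as JSON. drive_tool: Moves the arm, as the interface text tells. Its arguments: {"type":"object","properties":{"series":{"type":"array"},"force":{"type":"number"}},"required":["series"]}

```bash
mkdir -p pics; cat > h.py <<'E'
import numpy as np, cv2
from station import bot
def cam(n,save=None):
    c=bot.read_camera(n)
    if save: cv2.imwrite('pics/'+save,c['pixels'])
    return c
def ray(c,u,v,fish=False):
    K=c['camera_matrix'];R,_=cv2.Rodrigues(np.array(c['rvec'],float));t=np.array(c['tvec'],float).ravel()
    x=(u-K[0,2])/K[0,0];y=(v-K[1,2])/K[1,1]
    if fish:
        r=np.hypot(x,y); s=np.sin(r)/max(r,1e-9); d=np.array([x*s,y*s,np.cos(r)])
    else: d=np.array([x,y,1.])
    return -R.T@t, R.T@d
def onz(c,u,v,z,fish=False):
    o,d=ray(c,u,v,fish); return o+d*(z-o[2])/d[2]
def proj(c,p,fish=False):
    K=c['camera_matrix'];R,_=cv2.Rodrigues(np.array(c['rvec'],float));q=R@np.array(p)+np.array(c['tvec'],float).ravel()
    if fish:
        th=np.arctan2(np.hypot(q[0],q[1]),q[2]);r=np.hypot(q[0],q[1]);a=q[:2]/r*th
    else: a=q[:2]/q[2]
    return K[0,0]*a[0]+K[0,2],K[1,1]*a[1]+K[1,2]
E
python3 - <<'E'
from h import *
a=cam('top','t.png')['pixels'];b=cam('scene','s.png')['pixels']
cv2.imwrite('pics/ts.png',cv2.resize(np.vstack([a,b]),(800,1200))[:,:])
cv2.imwrite('pics/t1.png',cv2.resize(a,(800,600),interpolation=3));cv2.imwrite('pics/s1.png',cv2.resize(b,(800,600),interpolation=3))
print(bot.get_obs())
E
```

```text
{'t': 0.1, 'q': array([ 1.18892701,  0.47769232,  0.02236595,  1.55632337, -0.01150341,
        1.10931742, -0.08308446]), 'joint_vel': array([ 0.00080351, -0.00130859,  0.00119168, -0.00256968, -0.00015026,
       -0.00219134, -0.00088755]), 'joint_torque': array([ 5.36973224e-03, -5.97765219e+01,  1.61427900e+00, -2.81955296e+01,
        1.28297601e-02,  4.98217531e-03, -3.27848745e-06]), 'eef_pos': array([ 0.18234262, -0.649398  ,  0.25245254]), 'tool_rot': array([-7.87662237e-04,  9.90644661e-01,  1.36464302e-01, -1.70926254e-04]), 'contact_force': array([-0.86735179,  0.50787924,  0.66515695]), 'torque': array([-0.02390377, -0.02595358, -0.03000465]), 'gripper_width': 0.9994690003850409}
```

View pics/t1.png

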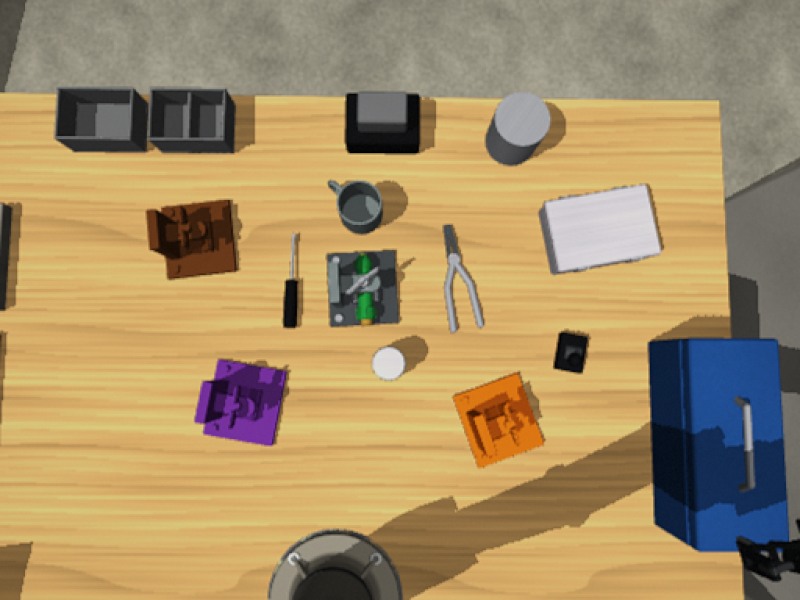

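View pics/s1.png

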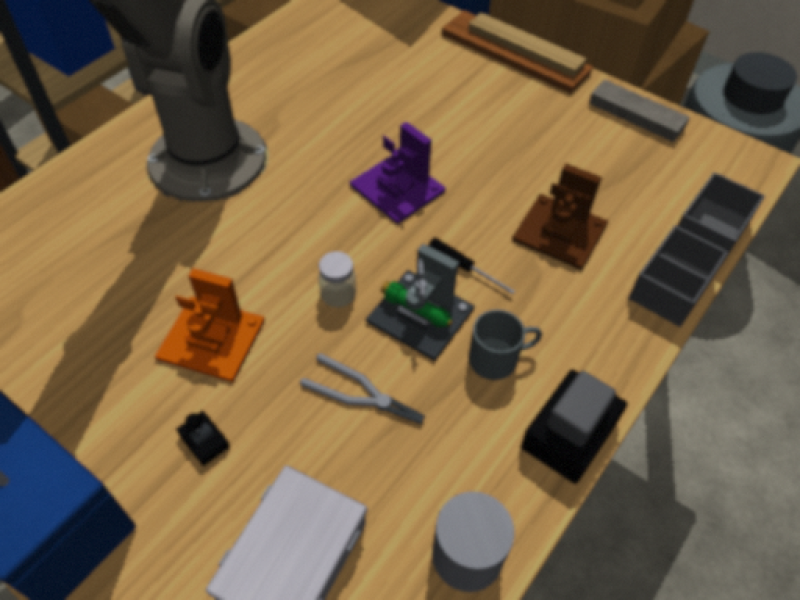

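The top view shows four clamps (800x600 pixels): brown (193,238), purple (242,402), orange (498,420) and grey (363,288). Only the grey one matches, with its green nozzle at (365,288). I'll confirm it in a crop and measure the plate.

```bash
python3 - <<'E'
from h import *
a=cam('top');b=cam('scene')
im=a['pixels'];A=im[150:220,195:270];B=b['pixels'][145:240,225:315]
cv2.imwrite('pics/c.png',np.hstack([cv2.resize(A,(400,373),interpolation=2),cv2.resize(B,(380,373),interpolation=2)]))
print(A.shape,B.shape)
# approx base corners in top (pixels /1.5625)
h=cv2.cvtColor(im,cv2.COLOR_BGR2HSV)
m=((h[...,1]<75)|((h[...,0]>45)&(h[...,0]<80)&(h[...,1]>120))).astype(np.uint8);w=np.zeros_like(m);w[155:213,205:258]=1;m=m*w
m=cv2.morphologyEx(m,cv2.MORPH_OPEN,np.ones((3,3)))
n,l,s,c=cv2.connectedComponentsWithStats(m);k=1+np.argmax(s[1:,4])
pts=cv2.findNonZero((l==k).astype(np.uint8));r=cv2.minAreaRect(pts);print(s[k],r)
bx=cv2.boxPoints(r);print([onz(a,*p,0.008).round(4) for p in bx])
g=((h[...,0]>45)&(h[...,0]<80)&(h[...,1]>120)).astype(np.uint8)*w
print('green',[onz(a,*p,0.034).round(4) for p in cv2.boxPoints(cv2.minAreaRect(cv2.findNonZero(g)))])
print('cam',ray(a,0,0)[0],ray(b,0,0)[0])
E
```

```text
(70, 75, 3) (95, 90, 3)
[ 209  160   46   49 1950] ((231.50689697265625, 184.11724853515625), (46.449119567871094, 43.63046646118164), 86.633544921875)
[array([0.6323, 0.0269, 0.008 ]), array([ 0.641 , -0.1028,  0.008 ]), array([ 0.5025, -0.1117,  0.008 ]), array([0.4941, 0.0165, 0.008 ])]
green [array([ 0.6254, -0.0295,  0.034 ]), array([ 0.6268, -0.0648,  0.034 ]), array([ 0.5073, -0.0696,  0.034 ]), array([ 0.506 , -0.0347,  0.034 ])]
cam [ 0.42942255 -0.09955683  1.12232211] [ 0.963466   -0.64941251  1.04088622]
```

View pics/c.png

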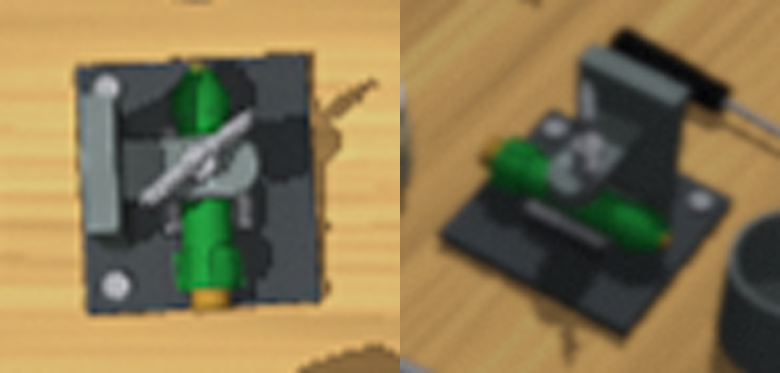

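The crop confirms it: grey clamp, green nozzle, column to the left (+y), loose wings at top pixel ~(232,180) of 512. The wing line has a world angle of about -53°, so the joint is at about 1.0 rad. I'll move above it with the fingers shut.

drive_tool(
  series=[1, 0, 0, -60, 0, 0, 0, 1, 0, 0, -60, 0, 0, 0, -1, 44, -39, 0, 0, 0, 0, -1, 44, -39, 0, 0, 0, 0, -1, 44, -39, 0, 0, 0, 0, -1, 44, -39, 0, 0, 0, 0, -1, 44, -39, 0, 0, 0, 0, -1, 44, -39, 0, 0, 0, 0, -1, 44, -39, 0, 0, 0, 0, -1, 44, -39, 0, 0, 0, 0, -1, 44, -39, 0, 0, 0, 0, -1, 44, -39, 0, 0, 0, 0],
  force=40,
)

```text
t: 1.7
eef_pos: [0.5013, -0.1539, 0.3734]
tool_rot: [0.0, 0.991, 0.136, 0.0]
contact_force: [1.7, -0.9, 0.6]
gripper_width: -0.003
```

drive_tool(
  series=[-1, 0, 0, 0, 0, 0, -0.18, -1, 0, 0, 0, 0, 0, -0.18, -1, 0, 0, 0, 0, 0, -0.18, -1, 0, 0, 0, 0, 0, -0.18, -1, 0, 0, 0, 0, 0, -0.18, -1, 0, 0, 0, 0, 0, -0.18, -1, 0, 0, 0, 0, 0, -0.18, -1, 0, 0, 0, 0, 0, -0.18, -1, 0, 0, 0, 0, 0, -0.18, -1, 0, 0, 0, 0, 0, -0.18, -1, 0, 0, 0, 0, 0, -0.14, -1, 0, 0, 0, 0, 0, 0],
)

```text
t: 3.2
eef_pos: [0.5005, -0.1555, 0.3732]
tool_rot: [-0.0, 0.448, 0.894, -0.0]
contact_force: [-0.5, -1.1, -0.5]
gripper_width: 0.0
```

```bash
python3 - <<'E'
from h import *
from scipy.spatial.transform import Rotation as R
o=bot.get_obs();q=o['tool_rot'];M=R.from_quat([*q[1:],q[0]]).as_matrix();print(o['t'],o['q'],o['eef_pos'],M.round(3),o['gripper_width'])
c=cam('wrist');im=c['pixels'];cv2.imwrite('pics/w1.png',cv2.resize(im,(800,600),interpolation=2))
print(c['camera_matrix'],ray(c,256,192,True))
t=bot.read_camera('top');print(onz(t,232,179.6,.115))
p=onz(t,232,179.6,.115);print('proj in wrist',np.array(proj(c,p,True))*1.5625)
E
```

```text
3.2 [ 0.66043884  0.17340264 -0.54451898  1.7236094   0.09365448  1.27078265
  0.73636109] [ 0.50052927 -0.15552382  0.37315714] [[-0.598  0.801 -0.   ]
 [ 0.801  0.598  0.   ]
 [ 0.    -0.    -1.   ]] 0.00044644371802557886
[[297.31863964   0.         253.5246448 ]
 [  0.         297.31863964 188.12682517]
 [  0.           0.           1.        ]] (array([ 0.45516706, -0.09717824,  0.49509992]), array([ 0.18660521, -0.23744995, -0.95330794]))
[ 0.56607637 -0.04938397  0.115     ]
proj in wrist [536.65493687 195.00970109]
```

View pics/w1.png

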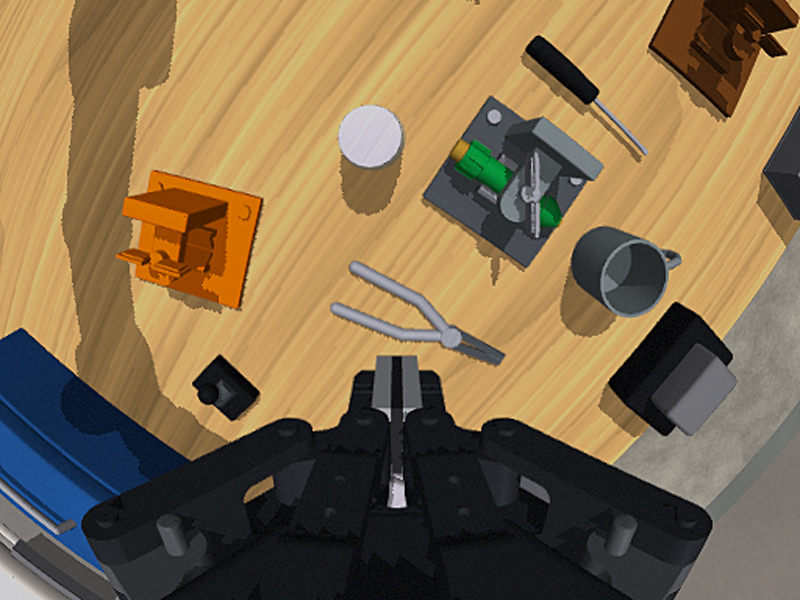

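The wrist view shows the grey clamp with its wings from (534,152) to (536,238), and the shut fingertips at about (397,358). I'll compute the axis, the wing angle and the width of the fingertips.

```bash
python3 - <<'E'
from h import *
c=bot.read_camera('wrist');s=1/1.5625
A=onz(c,534*s,152*s,.115,True);B=onz(c,536*s,238*s,.115,True)
print(A,B,(A+B)/2,np.hypot(*(A-B)[:2]),np.degrees(np.arctan2(*(B-A)[:2][::-1])))
# plate yaw
P=[(491,96),(423,198),(526,270)]
W=[onz(c,u*s,v*s,.008,True) for u,v in P];print(np.round(W,4))
for z in (.351,.37): print(z,[onz(c,u*s,357*s,z,True).round(4) for u in (352,378,418,440)])
o=bot.get_obs();e=np.array(o['eef_pos']);print(np.array(proj(c,e+[0,0,-.022],True))/s)
im=c['pixels'];cv2.imwrite('pics/w1c.png',np.hstack([cv2.resize(im[50:190,260:400],(400,400),interpolation=2),cv2.resize(im[210:310,205:305],(400,400),interpolation=2)]))
E
```

```text
[ 0.54179546 -0.02269235  0.115     ] [ 0.58956171 -0.07814286  0.115     ] [ 0.56567858 -0.05041761  0.115     ] 0.07318725172467075 -49.2576893493055
[[ 0.4935  0.0158  0.008 ]
 [ 0.5028 -0.1147  0.008 ]
 [ 0.6417 -0.1073  0.008 ]]
0.351 [array([ 0.4826, -0.1592,  0.351 ]), array([ 0.4897, -0.1538,  0.351 ]), array([ 0.5006, -0.1457,  0.351 ]), array([ 0.5067, -0.1412,  0.351 ])]
0.37 [array([ 0.479, -0.151,  0.37 ]), array([ 0.4852, -0.1463,  0.37  ]), array([ 0.4946, -0.1393,  0.37  ]), array([ 0.4999, -0.1354,  0.37  ])]
[400.65194668 377.86359819]
```

View pics/w1c.png

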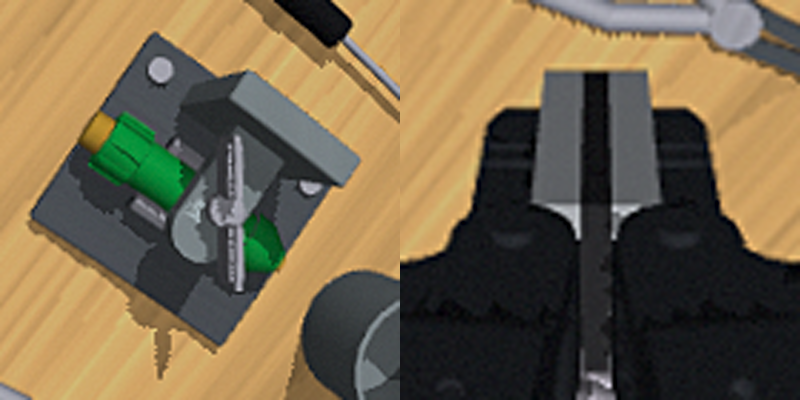

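Axis ≈ (0.566,-0.050), wing at about -49° (joint ≈ 0.93). I'll go behind wing_a and stop just above it.

drive_tool(
  series=[-1, 0, 0, 0, 0, 0, -0.075, -1, 5, 48, 0, 0, 0, 0, -1, 5, 48, 0, 0, 0, 0, -1, 5, 48, 0, 0, 0, 0, -1, 0, 0, 60, 0, 0, 0, -1, 0, 0, 60, 0, 0, 0, -1, 0, 0, 60, 0, 0, 0, -1, 0, 0, 30, 0, 0, 0, -1, 0, 0, 0, 0, 0, 0, -1, 0, 0, 0, 0, 0, 0],
)

```text
t: 4.6
eef_pos: [0.6004, -0.0492, 0.1649]
tool_rot: [0.001, 0.414, 0.91, 0.0]
contact_force: [-0.3, 0.2, 0.8]
gripper_width: -0.0
```

```bash
python3 - <<'E'
from h import *
o=bot.get_obs();print(o['t'],o['eef_pos'],o['q'][6],o['contact_force'])
c=bot.read_camera('wrist');im=c['pixels'];cv2.imwrite('pics/w2.png',cv2.resize(im[130:322,128:384],(800,600),interpolation=2))
for z in (.115,): print(np.array([(np.array(proj(c,p,True))-[128,130])*3.125 for p in ([.5657,-.0502,z],[.5657+.0236,-.0502-.0272,z],[.5657-.0236,-.0502+.0272,z],np.array(o['eef_pos'])-[0,0,.022])]))
E
```

```text
4.6 [ 0.60038526 -0.04917623  0.16487931] 0.41750784494206933 [-0.25078383  0.16474746  0.75113788]
[[262.01897445 181.10864227]
 [269.8196431  346.95549032]
 [256.56865962  -4.5109938 ]
 [400.90120133 349.66007231]]
```

View pics/w2.png

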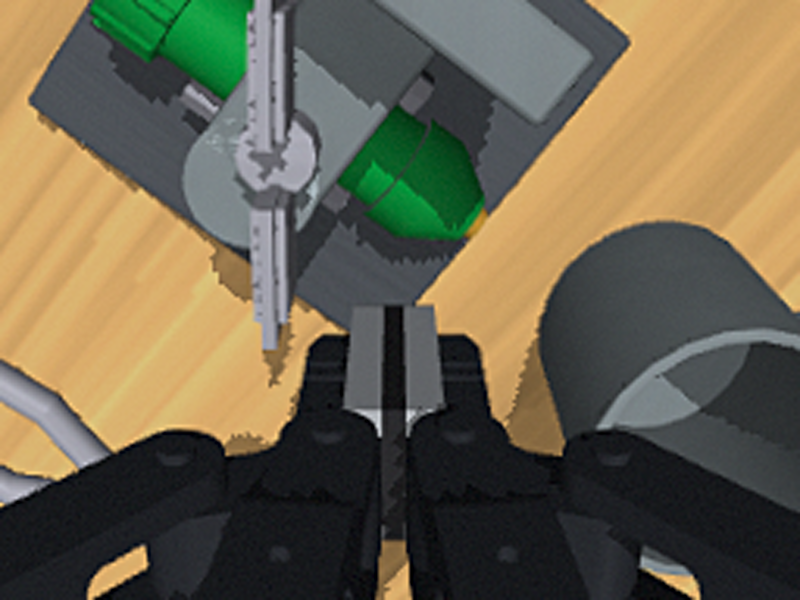

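Tip and axis agree with the prediction within 1–2 pixels, and the fingers stand behind the wing (to its right). I'll descend and start orbiting.

drive_tool(
  series=[-1, 0, 0, 25, 0, 0, 0, -1, 0, 0, 22, 0, 0, 0, -1, 0, 0, 0, 0, 0, 0, -1, 0, -3, 0, 0, 0, 0, -1, 0, -3, 0, 0, 0, 0, -1, -3.1, -4.1, 0, 0, 0, 0.1745, -1, -3.1, -4.1, 0, 0, 0, 0.1745, -1, -3.1, -4.1, 0, 0, 0, 0.1745, -1, 0, 0, 0, 0, 0, 0],
)

```text
t: 5.78
eef_pos: [0.5898, -0.0674, 0.1174]
tool_rot: [0.001, 0.635, 0.773, 0.001]
contact_force: [0.7, 1.0, 0.3]
gripper_width: -0.004
```

```bash
cat > st.py <<'E'
from h import *
import sys
from scipy.spatial.transform import Rotation as R
o=bot.get_obs();q=o['tool_rot'];M=R.from_quat([*q[1:],q[0]]).as_matrix()
e=np.array(o['eef_pos']);d=M.T@(np.array([.5657,-.0502,e[2]])-e)
print('t',round(o['t'],2),'tcp',e.round(4),'toolx deg',np.degrees(np.arctan2(M[1,0],M[0,0])).round(1),'tilt',M[:,2].round(3),'c mm',(d*1e3).round(1),'F',np.round(o['contact_force'],1),'Ftool',(M.T@np.array(o['contact_force'])).round(1),'q7',round(o['q'][6],2))
if len(sys.argv)>1:
    c=cam('wrist');cv2.imwrite('pics/'+sys.argv[1],cv2.resize(c['pixels'][130:322,128:384],(800,600),interpolation=2))
E
python3 st.py w3.png
```

```text
t 5.78 tcp [ 0.5898 -0.0674  0.1174] toolx deg 101.2 tilt [ 0.002 -0.    -1.   ] c mm [ 21.5 -20.3  -0.1] F [0.7 1.  0.3] Ftool [ 0.9  0.8 -0.3] q7 -0.04
```

View pics/w3.png

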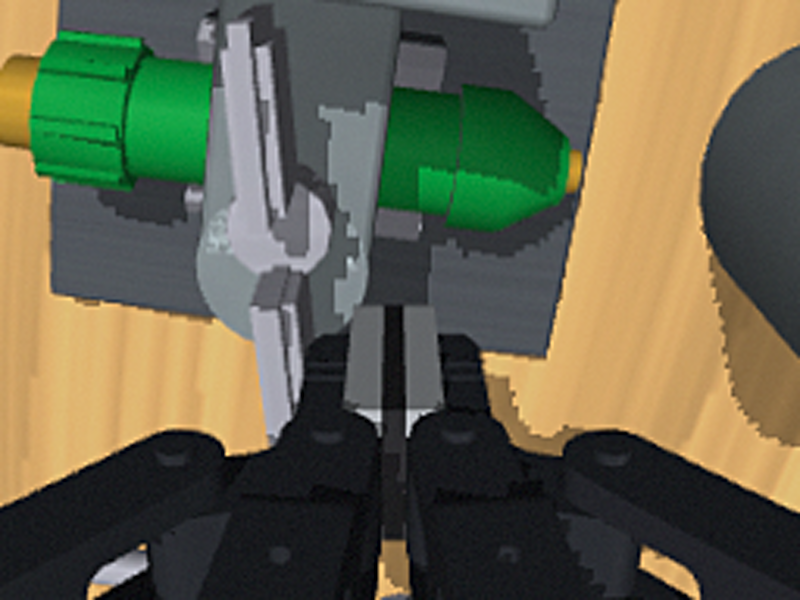

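The black back of the finger bears on the wing and has turned it, with the screw's centre now at about (275,235). Contact is on the push side only. I'll continue the stroke.

drive_tool(
  series=[-1, -3.1, -4.1, 0, 0, 0, 0.1745, -1, -3.1, -4.1, 0, 0, 0, 0.1745, -1, -3.1, -4.1, 0, 0, 0, 0.1745, -1, -3.1, -4.1, 0, 0, 0, 0.1745, -1, -3.1, -4.1, 0, 0, 0, 0.1745, -1, -3.1, -4.1, 0, 0, 0, 0.1745, -1, 0, 0, 0, 0, 0, 0],
)

```text
t: 6.7
eef_pos: [0.5623, -0.0792, 0.1167]
tool_rot: [0.0, 0.935, 0.353, 0.0]
contact_force: [1.0, 0.2, -0.0]
gripper_width: 0.0
```

```bash
python3 st.py
```

```text
t 6.7 tcp [ 0.5623 -0.0792  0.1167] toolx deg 41.4 tilt [ 0.001 -0.001 -1.   ] c mm [ 21.8 -19.5  -0. ] F [ 1.   0.2 -0. ] Ftool [0.8 0.5 0. ] q7 -0.91
```

drive_tool(
  series=[-1, -3.1, -4.1, 0, 0, 0, 0.1745, -1, -3.1, -4.1, 0, 0, 0, 0.1745, -1, -3.1, -4.1, 0, 0, 0, 0.1745, -1, -3.1, -4.1, 0, 0, 0, 0.1745, -1, -3.1, -4.1, 0, 0, 0, 0.1745, -1, -3.1, -4.1, 0, 0, 0, 0.1745, -1, 0, 0, 0, 0, 0, 0],
)

```text
t: 7.58
eef_pos: [0.5381, -0.0615, 0.1161]
tool_rot: [0.0, 0.987, -0.16, -0.0]
contact_force: [-0.2, -1.2, -1.2]
gripper_width: -0.001
```

```bash
python3 st.py w4.png
```

```text
t 7.58 tcp [ 0.5381 -0.0615  0.1161] toolx deg -18.5 tilt [-0.001 -0.001 -1.   ] c mm [ 22.6 -19.5  -0. ] F [-0.2 -1.2 -1.2] Ftool [0.2 1.2 1.2] q7 -1.84
```

View pics/w4.png

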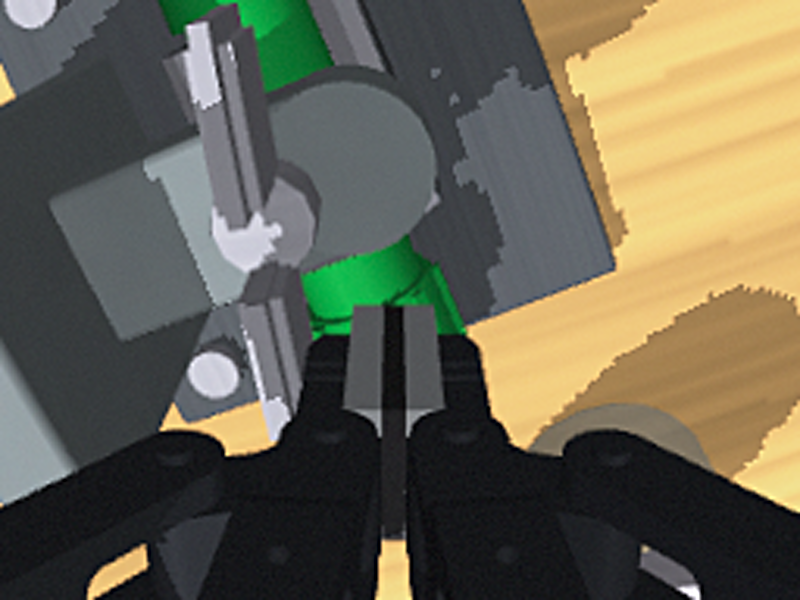

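Wing_a has turned to about -195° and its contact is unchanged, with wing_b now near -18°. I'll back off, lift, and turn the tool half round to take wing_b.

drive_tool(
  series=[-1, 0, 6, 0, 0, 0, 0, -1, 0, 0, -35, 0, 0, 0, -1, 0, 0, -30, 0, 0, 0, -1, 0, 0, 0, 0, 0, -0.18, -1, 0, 0, 0, 0, 0, -0.18, -1, 0, 0, 0, 0, 0, -0.18, -1, 0, 0, 0, 0, 0, -0.18, -1, 0, 0, 0, 0, 0, -0.18, -1, 0, 0, 0, 0, 0, -0.18, -1, 0, 0, 0, 0, 0, -0.18, -1, 0, 0, 0, 0, 0, -0.18, -1, 0, 0, 0, 0, 0, -0.18],
)

```text
t: 9.12
eef_pos: [0.5363, -0.0677, 0.1814]
tool_rot: [-0.0, 0.796, 0.605, -0.0]
contact_force: [0.1, -1.0, 0.0]
gripper_width: 0.0
```

drive_tool(
  series=[-1, 0, 0, 0, 0, 0, -0.18, -1, 0, 0, 0, 0, 0, -0.18, -1, 0, 0, 0, 0, 0, -0.18, -1, 0, 0, 0, 0, 0, -0.18, -1, 0, 0, 0, 0, 0, -0.18, -1, 0, 0, 0, 0, 0, -0.18, -1, 0, 0, 0, 0, 0, -0.18, -1, 0, 0, 0, 0, 0, -0.18, -1, -40, 0, 0, 0, 0, -0.08, -1, 0, 40, 0, 0, 0, 0, -1, 0, 0, 0, 0, 0, 0],
)

```text
t: 10.5
eef_pos: [0.587, -0.0422, 0.1816]
tool_rot: [0.0, 0.161, 0.987, 0.001]
contact_force: [-0.7, 0.5, 0.8]
gripper_width: 0.001
```

```bash
python3 st.py w5.png; python3 - <<'E'
from h import *
t=cam('top');im=t['pixels'];cv2.imwrite('pics/t2.png',im[150:220,195:270])
c=cam('wrist')
for a in (-10,-18,-25):
  print(a,[((np.array(proj(c,[.5657+r*np.cos(np.radians(a)),-.0502+r*np.sin(np.radians(a)),.1125],True))-[128,130])*3.125).round() for r in (0,.036,-.036)])
E
```

```text
t 10.5 tcp [ 0.587  -0.0422  0.1816] toolx deg 161.5 tilt [ 0.001  0.003 -1.   ] c mm [ 17.6 -14.4  -0. ] F [-0.7  0.5  0.8] Ftool [ 0.8  0.2 -0.8] q7 0.97
-10 [array([347., 180.]), array([374., 330.]), array([319.,  14.])]
-18 [array([347., 180.]), array([352., 331.]), array([343.,  12.])]
-25 [array([347., 180.]), array([333., 330.]), array([364.,  13.])]
```

View pics/w5.png

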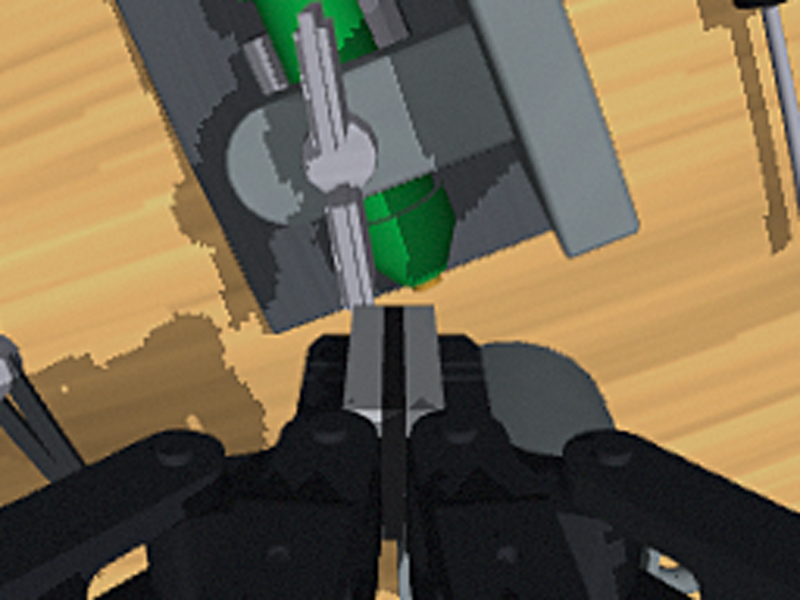

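wing_b is at about -7° (upper wing tip at (308,12), joint ≈ 3.3 rad). I'll line up behind it and lower the fingers in the gap before the column.

drive_tool(
  series=[-1, 0, 0, 0, 0, 0, -0.17, -1, -2, 11, 0, 0, 0, -0.02, -1, 0, 0, 0, 0, 0, 0, -1, 0, 0, 25, 0, 0, 0, -1, 0, 0, 15, 0, 0, 0, -1, 0, 0, 0, 0, 0, 0],
)

```text
t: 11.4
eef_pos: [0.5889, -0.0349, 0.1401]
tool_rot: [-0.001, 0.07, 0.998, -0.0]
contact_force: [0.8, 0.0, 0.2]
gripper_width: 0.001
```

```bash
python3 st.py w6.png
```

```text
t 11.4 tcp [ 0.5889 -0.0349  0.1401] toolx deg 171.9 tilt [-0.003 -0.    -1.   ] c mm [ 20.8 -18.4   0.1] F [0.8 0.  0.2] Ftool [-0.7  0.1 -0.2] q7 1.09
```

View pics/w6.png

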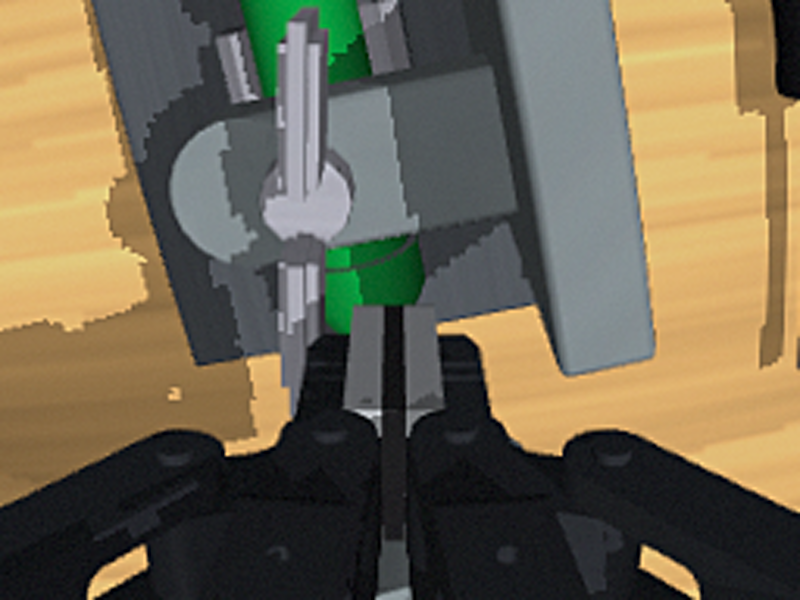

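The fingers are a bit close to the wing (tip at about (300,400)), so I'll step 4 mm away, descend, then push.

drive_tool(
  series=[-1, 0, 4, 0, 0, 0, 0, -1, 0, 0, 0, 0, 0, 0, -1, 0, 0, 12, 0, 0, 0, -1, 0, 0, 12, 0, 0, 0, -1, 0, 0, 0, 0, 0, 0, -1, 0, -3, 0, 0, 0, 0, -1, -3, -3.9, 0, 0, 0, 0.1745, -1, -3, -3.9, 0, 0, 0, 0.1745, -1, -3, -3.9, 0, 0, 0, 0.1745, -1, -3, -3.9, 0, 0, 0, 0.1745, -1, 0, 0, 0, 0, 0, 0],
)

```text
t: 12.82
eef_pos: [0.5952, -0.0521, 0.1177]
tool_rot: [0.0, 0.406, 0.914, 0.0]
contact_force: [-0.2, 1.5, 1.0]
gripper_width: 0.001
```

```bash
python3 st.py
```

```text
t 12.82 tcp [ 0.5952 -0.0521  0.1177] toolx deg 132.1 tilt [ 0.001  0.    -1.   ] c mm [ 21.2 -20.6  -0. ] F [-0.2  1.5  1. ] Ftool [ 1.2  0.9 -1. ] q7 0.5
```

drive_tool(
  series=[-1, -3, -4, 0.3, 0, 0, 0.1745, -1, -3, -4, 0.3, 0, 0, 0.1745, -1, -3, -4, 0.3, 0, 0, 0.1745, -1, -3, -4, 0.3, 0, 0, 0.1745, -1, -3, -4, 0.3, 0, 0, 0.1745, -1, -3, -4, 0, 0, 0, 0.1745, -1, 0, 0, 0, 0, 0, 0],
)

```text
t: 13.7
eef_pos: [0.5786, -0.0756, 0.1164]
tool_rot: [0.001, 0.808, 0.59, 0.001]
contact_force: [2.1, 1.0, 1.0]
gripper_width: -0.003
```

```bash
python3 st.py w7.png
```

```text
t 13.7 tcp [ 0.5786 -0.0756  0.1164] toolx deg 72.3 tilt [ 0.002 -0.    -1.   ] c mm [ 20.2 -20.   -0. ] F [2.1 1.  1. ] Ftool [ 1.6  1.7 -1. ] q7 -0.35
```

View pics/w7.png

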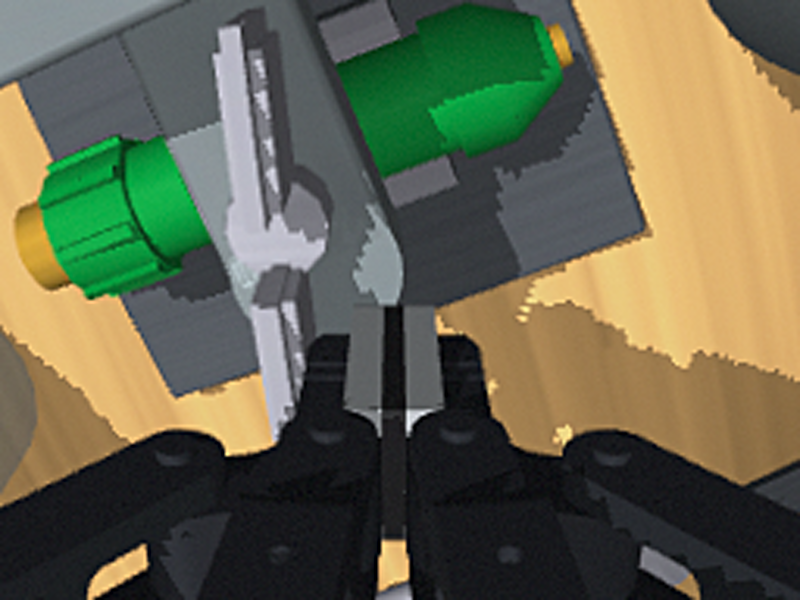

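Contact is still clean, with about 28° left. I'll finish with smaller steps and watch the force.

drive_tool(
  series=[-1, -1.7, -1.8, 0, 0, 0, 0.0873, -1, -1.7, -1.8, 0, 0, 0, 0.0873, -1, -1.7, -1.8, 0, 0, 0, 0.0873, -1, -1.7, -1.8, 0, 0, 0, 0.0873, -1, -1.7, -1.8, 0, 0, 0, 0.0873, -1, 0, 0, 0, 0, 0, 0],
)

```text
t: 14.5
eef_pos: [0.5668, -0.0789, 0.1161]
tool_rot: [0.0, 0.916, 0.401, 0.001]
contact_force: [3.8, 0.5, 0.5]
gripper_width: 0.001
```

drive_tool(
  series=[-1, -0.8, -1, 0, 0, 0, 0.044, -1, -0.8, -1, 0, 0, 0, 0.044, -1, 0, 0, 0, 0, 0, 0],
)

```text
t: 14.88
eef_pos: [0.5654, -0.0794, 0.1164]
tool_rot: [0.001, 0.933, 0.36, 0.002]
contact_force: [5.0, -1.5, -0.9]
gripper_width: 0.001
```

```bash
python3 st.py
```

```text
t 14.88 tcp [ 0.5654 -0.0794  0.1164] toolx deg 42.2 tilt [ 0.004 -0.001 -1.   ] c mm [ 19.8 -21.5  -0. ] F [ 5.  -1.5 -0.9] Ftool [2.7 4.5 0.9] q7 -0.79
```

drive_tool(
  series=[-1, 0, -2, 0, 0, 0, 0, -1, 0, -2, 0, 0, 0, 0, -1, 0, 0, 0, 0, 0, 0],
)

```text
t: 15.25
eef_pos: [0.5646, -0.0784, 0.1168]
tool_rot: [0.003, 0.933, 0.359, 0.003]
contact_force: [12.0, -6.6, -5.0]
gripper_width: 0.0
```

```bash
python3 st.py
```

```text
t 15.25 tcp [ 0.5646 -0.0784  0.1168] toolx deg 42.1 tilt [ 0.008 -0.003 -1.   ] c mm [ 19.8 -20.2  -0.1] F [12.  -6.6 -5. ] Ftool [ 4.5 12.9  5.1] q7 -0.8
```

The force rose to 13 N with only 1.3 mm of advance, so the screw is at the stop. I'll back off, lift, move aside and check.

drive_tool(
  series=[-1, 0, 6, 0, 0, 0, 0, -1, 0, 6, 0, 0, 0, 0, -1, 0, 0, -40, 0, 0, 0, -1, 0, 0, -50, 0, 0, 0, -1, 0, 0, -50, 0, 0, 0, -1, 0, 0, 0, 0, 0, 0],
)

```text
t: 16.0
eef_pos: [0.5705, -0.0849, 0.2598]
tool_rot: [0.001, 0.933, 0.359, 0.003]
contact_force: [0.0, 0.3, -0.9]
gripper_width: 0.001
```

```bash
python3 st.py; python3 - <<'E'
from h import *
c=cam('wrist');im=c['pixels']
K=c['camera_matrix'];u,v=proj(c,[.5657,-.0502,.111],True);u0,v0=int(u-60),max(0,int(v-60))
cr=cv2.resize(im[v0:v0+120,u0:u0+120],(600,600),interpolation=2);cv2.imwrite('pics/w8.png',cr)
print(u0,v0)
for a in (-118,-125.7,-134):
  print(a,[((np.array(proj(c,[.5657+r*np.cos(np.radians(a)),-.0502+r*np.sin(np.radians(a)),.111],True))-[u0,v0])*5).round() for r in (0,.036,-.036)])
E
```

```text
t 16.0 tcp [ 0.5705 -0.0849  0.2598] toolx deg 42.0 tilt [ 0.006 -0.    -1.   ] c mm [ 19.6 -29.   -0. ] F [ 0.   0.3 -0.9] Ftool [ 0.2 -0.2  0.9] q7 -0.79
161 98
-118 [array([304., 302.]), array([372., 476.]), array([234., 122.])]
-125.7 [array([304., 302.]), array([348., 482.]), array([259., 114.])]
-134 [array([304., 302.]), array([322., 486.]), array([287., 110.])]
```

View pics/w8.png

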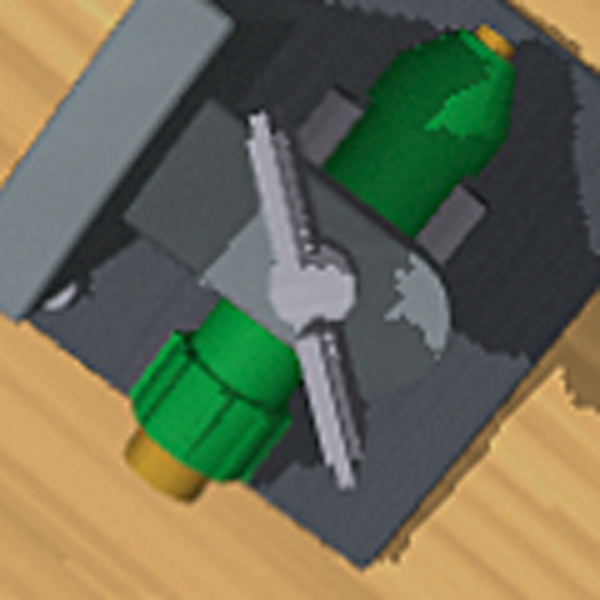

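The wing tips at (258,118) and (346,485) match the prediction for 5.4 rad within a few pixels. I'll draw the hand clear and compare the top view with the first one.

drive_tool(
  series=[-1, 0, 0, -55, 0, 0, 0, -1, -10, 50, -20, 0, 0, 0, -1, -10, 50, 0, 0, 0, 0, -1, -20, 50, 0, 0, 0, 0, -1, -30, 50, 0, 0, 0, 0, -1, -30, 50, 0, 0, 0, 0, -1, 0, 0, 0, 0, 0, 0, -1, 0, 0, 0, 0, 0, 0],
)

```text
t: 17.05
eef_pos: [0.6609, -0.3367, 0.3283]
tool_rot: [-0.002, 0.934, 0.358, -0.001]
contact_force: [0.4, 0.6, -0.7]
gripper_width: -0.002
```

```bash
python3 st.py; python3 - <<'E'
from h import *
for n,f in (('top','t.png'),('scene','s.png')):
    a=cv2.imread('pics/'+f);b=cam(n)['pixels']
    def g(im):
        h=cv2.cvtColor(im,cv2.COLOR_BGR2HSV);m=cv2.inRange(h,(45,120,30),(80,255,255));M=cv2.moments(m,True);return M['m00'],M['m10']/max(M['m00'],1),M['m01']/max(M['m00'],1)
    print(n,'green',g(a),g(b))
    d=(cv2.absdiff(a,b).max(2)>50).astype(np.uint8);d=cv2.morphologyEx(d,cv2.MORPH_OPEN,np.ones((2,2)))
    k,l,s,c=cv2.connectedComponentsWithStats(d);print([tuple(x) for x in s[1:] if x[4]>12])
E
```

```text
t 17.05 tcp [ 0.6609 -0.3367  0.3283] toolx deg 42.0 tilt [-0.003  0.002 -1.   ] c mm [ 120.8 -276.7    1. ] F [ 0.4  0.6 -0.7] Ftool [ 0.7 -0.2  0.7] q7 -0.4
top green (292.0, 232.9794520547945, 185.68150684931507) (295.0, 232.93898305084747, 185.51186440677967)
[(np.int32(415), np.int32(13), np.int32(4), np.int32(5), np.int32(13)), (np.int32(235), np.int32(18), np.int32(235), np.int32(366), np.int32(29356)), (np.int32(257), np.int32(166), np.int32(10), np.int32(7), np.int32(33)), (np.int32(222), np.int32(173), np.int32(8), np.int32(6), np.int32(25)), (np.int32(259), np.int32(179), np.int32(5), np.int32(5), np.int32(20)), (np.int32(228), np.int32(181), np.int32(6), np.int32(7), np.int32(23)), (np.int32(499), np.int32(222), np.int32(13), np.int32(31), np.int32(336)), (np.int32(443), np.int32(274), np.int32(61), np.int32(57), np.int32(2533)), (np.int32(438), np.int32(286), np.int32(3), np.int32(12), np.int32(27)), (np.int32(439), np.int32(311), np.int32(3), np.int32(13), np.int32(32)), (np.int32(472), np.int32(344), np.int32(40), np.int32(29), np.int32(799)), (np.int32(218), np.int32(
[... 767 characters left out ...]
.int32(5), np.int32(5), np.int32(19)), (np.int32(87), np.int32(131), np.int32(10), np.int32(14), np.int32(42)), (np.int32(137), np.int32(150), np.int32(6), np.int32(6), np.int32(18)), (np.int32(20), np.int32(166), np.int32(73), np.int32(127), np.int32(3954)), (np.int32(126), np.int32(169), np.int32(4), np.int32(5), np.int32(16)), (np.int32(269), np.int32(169), np.int32(3), np.int32(6), np.int32(17)), (np.int32(84), np.int32(173), np.int32(77), np.int32(211), np.int32(6763)), (np.int32(264), np.int32(228), np.int32(4), np.int32(10), np.int32(35)), (np.int32(0), np.int32(252), np.int32(18), np.int32(33), np.int32(358)), (np.int32(200), np.int32(363), np.int32(13), np.int32(21), np.int32(120))]
```

The nozzle hasn't moved (under 0.2 px in the top view). The other image differences are the wings with their shadow, and the arm with its own.

```bash
python3 -c "
from station import bot
print(bot.hand_in())"
```

```text
the job is handed in; nothing more can be done
None
```

I turned the grey clamp's wing screw to its stop in two clockwise strokes with the fingers shut, first on wing_a and then on wing_b. I then drew the hand clear and handed the job in at about 17 s.

- **At the stop:** at the end the push force rose to about 13 N with hardly any advance. The close view put the wings at about -126°, which matches 5.4 rad within a few pixels.
- **Nozzle:** its centre moved less than 0.2 px (about 0.5 mm) in the top view and under 1 px in the scene view.
- **Bystanders and switch:** outside the clamp, the image differences looked like the arm and its shadow. The arm hides part of both views, so I could not compare every bystander or the switch. The tool's path stayed well above them, and the force readings showed contact only at the wings.
- **Not measured:** I had no reading of how hard the foot presses on the nozzle. I infer it from the screw being at its stop.

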